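Gauge the depth of a bore in a bee nest block

ROBOT

A 6-joint arm with a two-finger parallel gripper is mounted at the origin on a cart in front of the work surface, level with it; the furniture and walls round the work are solid. World frame = base frame: x ahead of the robot, y to its left, z up, the work surface at z = 0. Lengths are in m, angles in rad, forces in N, time in s.
With the tool pointing down it reaches from about 0.3 to 0.775 m from the base axis. Payload 14.6 kg.
Tool frame: the origin (TCP) lies midway between the tips of the shut fingers; the grasp point (between the pads) lies 19 mm behind it (grasp_offset is the distance from the TCP to the grasp point, in m); z points along the fingers, y is the line along which they close (so a half turn about z gives the same grasp; the last joint's range is limited). The gripper opens to 94 mm and grips with 3 to 60 N. Pads are 16 mm wide; open, the fingers measure 119 mm over their backs; the gripper's body (75 mm by 177 mm) begins 78 mm behind the grasp point.
Start: joints at [1.102, 0.3, 1.521, -0, 1.321, -0.067], TCP at [0.215, 0.506, 0.205] pointing down, gripper open.
Joint ranges: [-3.03, 3.03], [-0.79, 2.21], [0.23, 2.52], [-1.04, 4.18], [0, 3.07], [-2.55, 2.55]. Speed limits (rad/s): [2.22, 2.22, 2.57, 3.14, 3.14, 3.14].

INTERFACE

Orientations are given as [roll, pitch, yaw] about the fixed x, y, z axes, in that order (R = Rz(yaw) Ry(pitch) Rx(roll)).
In Python, from station import * gives the robot as it stands. The module is installed in compiled form; this text tells all that it offers.
- The arm moves only by the tool send_rows, never from a script. Its argument "rows" is a list of rows, each an object of numbers: "dx", "dy", "dz": the shift along the tool's x, y, z in mm; "roll": the turn about the tool's z in degrees; "jaw": the closure, from -1 (fully open) to 1 (shut). In form: [{"dx": .., "dy": .., "dz": .., "roll": .., "jaw": ..}, ...]. A call has 1 to 12 rows; each row shifts and turns the commanded pose from where the row before left it, along the tool's axes as they then stand; what a row does not reach is not made up. A row lasts 1/12 s, in which the tool goes at most 41.7 mm and 7.16 degrees, less where a joint would pass 70% of its speed; a pose out of reach is approached as far as the arm can. A call is refused whole if a number of a shift passes 41.7 or a number of a turn 7.16, either way. A call with a gripper value outside its range is refused whole. The fingers move at their own pace and stop on an object; "force" is the grip in N (left out, the last holds). Time passes only in rows, so rows that do not move let the fingers close. It gives the time, the measured TCP pose, the force, the opening and the grip force at its end, in the units of the state.
- get_obs(): the state, without advancing time (a new reading comes with each control period).
- camera(name): name is "side" or "top"; returns a dict with "frame" (400x640x3 uint8, red, green, blue), "z_map" (400x640 float32, m along the optical axis (not along the pixel's ray), 0 where there is no reading), "camera_matrix" (3x3 intrinsics, pixels), "rvec" (rotation vector, rad) and "tvec" (3), from world to camera coordinates, as OpenCV has them. Camera axes: x right, y down, z forward; pixel columns grow to the right and rows downward; lengths in m; the calibration is good to about 2 mm. A picture is of the moment at which its call begins.
- hand_in(): hands the job in; it is judged then, once.
The state is a dict: "time_s": time; "qpos": joint angles; "joint_vel": joint speeds; "tau": joint torques, N m; "ee_pos": TCP position; "eef_rot": TCP orientation; "force": force on the tool from outside, world axes, zero at the start; "moment": the same for the moment, N m; "grip_width": finger opening in m; "grip_force": force on a finger pad.
Only numpy, scipy, OpenCV 4.12 (cv2) and the standard library are available. Lean on these libraries where they do the work, as an engineer would, in place of code of your own. Each camera call takes 0.05 s, during which the arm holds its last target. There are 200 camera calls.

TASK

Gauge how deep the widest bore of the wooden bee nest block is: take the brass depth rod out of its stand, slide it foot first into that bore until it bottoms, and press on the rod with about 10 N (a kilogram's weight, never more than 20 N) so that the foot is surely on the wood. Then, leaving the rod standing on the bottom, slide its collar down until it lies on the block round the mouth of the bore, just as gently, so that it marks the depth, and let go. Leave the jar, the dish, the loupe and the pencil where they are.

Things in the scene. Friction and masses are not known exactly. Their poses are not given: they have to be found in the camera images.
- nest_block: The bee nest block: a plain brown hardwood block, 120 mm (its x) by 80 mm (its y), fixed to the bench; it stands 84 to 92 mm out of the bench top from one block to the next. Origin: under its centre, 92 mm below its top face. In its top face one wide bore at x = -28 mm, y = 0, and five narrow ones (7.5 mm) in the +x half, too narrow for the rod. x, y along its sides, z up.
- bore_mouth (a point): Centre of the mouth of the wide bore, in the plane of the block's top face. The bore is vertical, 12 mm wide, with a 1.8 mm chamfer, blind, its flat wooden bottom 42 to 68 mm below the mouth: how deep is not known beforehand. z points up.
- rod_stand: The stand of the depth rod: a round turned stand of dark steel, 72 mm across at the foot, about 50 mm at the top and 36 mm high, fixed to the bench, with a vertical socket 12 mm wide and 30 mm deep in its top. Origin: under its centre, on the bench.
- depth_rod: The depth rod, brass, 134 mm long, 0.14 to 0.22 kg with its collar; at the start it stands upright and loose in the socket of the stand, foot down. Origin: at the end of the foot, z along the rod towards the head. From the foot up: a steel foot 6 mm thick and 7 mm long, a cone 5 mm long, a shaft 10 mm thick up to 95 mm with dark rings each 10 mm, a ribbed round head 14 mm thick from 95 to 134 mm, by which it is held.
- rod_head (a point): The middle of the head of the depth rod, the place to hold it: on its axis, 116 mm above the foot.
- rod_foot (a point): The end of the foot of the depth rod, on its axis; z along the rod towards the head.
- collar_face (a point): Middle of the underside of the collar, on the rod's axis. The collar is an aluminium ring, 34 mm across and 12 mm high, round the shaft.
- collar (a joint): How far the collar has been slid along the shaft towards the foot (m): its underside is 79 mm minus this value from the end of the foot. It starts at 0 to 0.004 and can go to 0.050. It is a friction fit, stays where it is left and slides under a push of about 0.6 N, less than the weight of the rod: lift the rod by its head, not by the collar.
- jar: Bystander: a white-lidded specimen jar, 56 mm wide, 72 mm high. Origin under its centre.
- dish: Bystander: a closed petri dish, 61 mm wide, 15 mm high. Origin under its centre.
- loupe: Bystander: a folded steel pocket loupe, 30 x 43 x 15 mm. Origin under its centre.
- pencil: Bystander: a yellow pencil, 159 mm long, along its y. Origin under its centre.
There are look-alikes about, which are no part of the job. Leave any green look-alike of the depth_rod alone.

How it is judged:
On the way, in this order (a step that is already met when the one before it is completed fails the run):
1. the rod stands in the wide bore, its foot pressed on the bottom with 5 N or more, for a moment (horizontal distance between rod_foot and bore_mouth below 0.004 m and z of rod_foot in the frame of bore_mouth below -0.038 m and angle between rod_foot's own z axis and vertical below 0.08 rad and contact force between depth_rod_c0 and nest_block above 5 N), for 0.2 s.
2. the collar has been slid down to within 1.5 mm of the block's top while the foot is still on the bottom (horizontal distance between rod_foot and bore_mouth below 0.004 m and z of rod_foot in the frame of bore_mouth below -0.038 m and angle between rod_foot's own z axis and vertical below 0.08 rad and contact force between depth_rod_c0 and nest_block above 0.2 N and z of collar_face in the frame of bore_mouth below 0.0015 m), for 0.2 s.
At the end, for the whole second after the job is handed in: The rod stands free on the bottom of the wide bore (foot bearing on it with 0.2 N or more, as its own weight gives, more than 38 mm below the mouth, within 4 mm of its axis, leaning less than 0.08 rad), at rest, and the underside of the collar is no more than 1.5 mm above the block's top (all of step 2 and linear speed of depth_rod below 0.01 m/s); the robot touches nothing.
It fails at once if the depth rod or its collar is pressed against the block with more than 20 N (contact force between depth_rod and nest_block above 20 N).
It fails at once if the loupe is shifted by more than 20 mm (distance of loupe from where it was at the start of the episode above 0.02 m).
It fails at once if the jar is shifted by more than 20 mm (distance of jar from where it was at the start of the episode above 0.02 m).
It fails at once if the pencil is shifted by more than 20 mm (distance of pencil from where it was at the start of the episode above 0.02 m).
It fails at once if the dish is shifted by more than 20 mm (distance of dish from where it was at the start of the episode above 0.02 m).
It also fails if it takes over 64 s, if anything falls off the work surface, if the arm or the gripper's body presses on something with over 40 N, if the wrist force passes 120 N, or if a joint passes its speed limit or range.

## Working session

There is one attempt and no reset: what is moved stays moved. The work goes in short steps, Python scripts to look and compute and a tool call to move; the robot and the scene stay as the last step left them, time stands still between calls to the robot, and variables do not carry over. Pictures are saved under pics/ and viewed, at most 10 in all, crops included, and the job is handed in when it is done.

Besides the shell and the picture viewer there is one more tool, called after ">>>" as name(argument=value, ...), one argument or row to a line, values as JSON. send_rows: Moves the arm, as the interface text tells. Its arguments: {"type":"object","properties":{"rows":{"type":"array"},"force":{"type":"number"}},"required":["rows"]}

```bash
mkdir -p pics
cat > h.py <<'E'
from station import *
import numpy as np, cv2
def cam(n):
    c=camera(n); R,_=cv2.Rodrigues(np.array(c['rvec'],float)); c['R']=R; c['t']=np.array(c['tvec'],float).ravel(); c['K']=np.array(c['camera_matrix']); return c
def ray(c,u,v,z):
    d=c['R'].T@np.linalg.inv(c['K'])@np.array([u,v,1.]); o=-c['R'].T@c['t']; return o+d*(z-o[2])/d[2]
def cloud(c):
    v,u=np.mgrid[:400,:640]; Z=c['z_map']; K=c['K']
    P=np.stack([(u-K[0,2])/K[0,0]*Z,(v-K[1,2])/K[1,1]*Z,Z],-1)
    return (P-c['t'])@c['R']
E
python3 - <<'E'
from h import *
o=get_obs(); print(o)
for n in('top','side'):
    c=cam(n); cv2.imwrite(f'pics/{n}0.png',c['frame'][:,:,::-1]); print(n,-c['R'].T@c['t'],c['K'][0,0])
    np.savez(f'{n}0.npz',**{k:c[k] for k in('frame','z_map','R','t','K')})
E
```

```text
{'time_s': 0.0, 'qpos': array([ 1.10237962e+00,  3.00499972e-01,  1.52158623e+00, -1.93240010e-05,
        1.32068423e+00, -6.65993507e-02]), 'joint_vel': array([-0.00051084,  0.00124089,  0.00050483, -0.0005784 , -0.00035716,
       -0.00070245]), 'tau': array([ 1.57338718e-04, -5.31797755e+01, -3.52742493e+01,  7.07806530e-02,
        2.43121921e-02, -7.96749623e-05]), 'ee_pos': array([0.21498892, 0.50595628, 0.20486831]), 'eef_rot': array([-3.14041624e+00, -5.97056858e-05,  2.73978006e+00]), 'force': array([-0.18766243,  0.40209117,  0.04848672]), 'moment': array([-0.01791139,  0.06320535,  0.0483304 ]), 'grip_force': 0.0, 'grip_width': 0.09415574917319791}
top [0.45694532 0.02337133 1.34656538] 483.11023501438615
side [-0.15254724 -0.88033092  0.92152899] 462.8600380256004
```

View pics/top0.png

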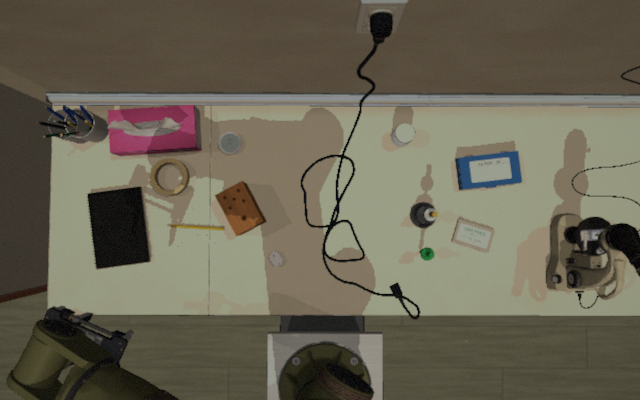

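View pics/side0.png

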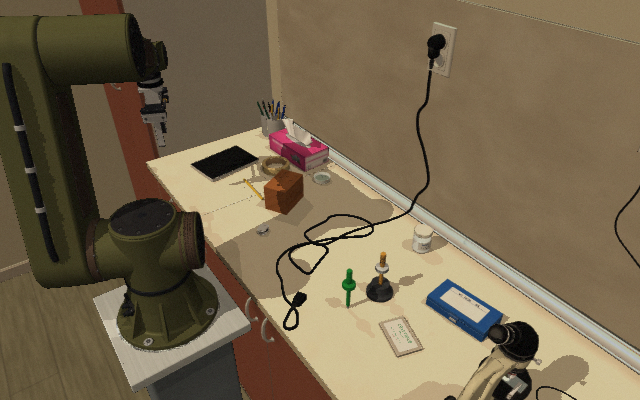

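Top view: block near (240,208), rod stand near (425,214), green look-alike at (427,253), jar (403,133), loupe (277,258), pencil (196,226), dish (230,143). Side view: brass rod head at (382,258), collar at (381,268).

Run:
```python
from h import *
c=dict(np.load('top0.npz')); s=dict(np.load('side0.npz'))
a=cv2.resize(c['frame'][175:245,205:275],(490,490),interpolation=cv2.INTER_CUBIC)
b=cv2.resize(s['frame'][240:310,335:405],(300,300),interpolation=cv2.INTER_CUBIC)
b2=cv2.resize(c['frame'][195:230,405:440],(300,300),interpolation=cv2.INTER_CUBIC)
im=np.zeros((600,790,3),np.uint8); im[:490,:490]=a; im[:300,490:]=b; im[300:,490:]=b2
cv2.imwrite('pics/crop1.png',im[:,:,::-1])
P=cloud(c)
hsv=cv2.cvtColor(c['frame'],cv2.COLOR_RGB2HSV)
# block top
z=P[175:245,205:275]; m=(z[...,2]>.075)&(z[...,2]<.1); q=z[m]; print('blk z',np.median(q[:,2]),m.sum(),q[:,:2].mean(0))
r=cv2.minAreaRect((q[:,:2]*1000).astype(np.float32)); print(r, cv2.boxPoints(r))
vv,uu=np.nonzero(m); r=cv2.minAreaRect(np.stack([uu+205,vv+175],1).astype(np.float32)); print('px',r)
h=np.median(q[:,2]); 
pts=[ray(c,u,v,h) for u,v in cv2.boxPoints(r)]; print(np.round(pts,4))
# stand
z=P[195:235,405:445]; 
for lo,hi in((.03,.045),(.08,.12),(.125,.2)):
    m=(z[...,2]>lo)&(z[...,2]<hi); 
    if m.sum(): print(lo,m.sum(),z[m].mean(0),z[m].min(0),z[m].max(0))
Q=cloud(s); z=Q[245:305,355:405]
for lo in np.arange(.03,.16,.01):
    m=(z[...,2]>lo)&(z[...,2]<lo+.01)&(z[...,0]>.2)
    if m.sum(): vv,uu=np.nonzero(m);print('side %.3f'%lo,m.sum(),z[m].mean(0).round(4),uu.mean()+355,vv.mean()+245)
```

```text
blk z 0.08806508849553485 1404 [0.49042729 0.22437307]
((490.88201904296875, 224.95977783203125), (120.48555755615234, 80.5998764038086), 27.89006233215332) [[418.78525 232.39857]
 [456.488   161.16064]
 [562.97876 217.52098]
 [525.276   288.7589 ]]
px ((239.1000213623047, 208.20001220703125), (46.0629997253418, 31.304948806762695), 63.43495178222656)
[[0.5261 0.2881 0.0881]
 [0.5629 0.2155 0.0881]
 [0.4556 0.161  0.0881]
 [0.419  0.2334 0.0881]]
0.03 154 [ 0.47511602 -0.26383332  0.03555381] [ 0.4506678  -0.29054071  0.0300977 ] [ 0.49970805 -0.2475791   0.04232571]
0.08 114 [ 0.47538962 -0.26934012  0.09703478] [ 0.45875866 -0.28961172  0.08469987] [ 0.49274152 -0.255637    0.11903606]
0.125 31 [ 0.47591899 -0.27146209  0.13791339] [ 0.46880253 -0.27913062  0.12818272] [ 0.48142961 -0.26556301  0.14456547]
side 0.030 204 [ 0.4739 -0.2767  0.0364] 379.77941176470586 284.27450980392155
side 0.040 20 [ 0.4797 -0.2749  0.0433] 381.2 281.05
side 0.050 12 [ 0.475  -0.2745  0.0554] 380.0833333333333 278.4166666666667
side 0.060 10 [ 0.4752 -0.2748  0.0651] 380.5 275.8
side 0.070 4 [ 0.4754 -0.2767  0.0721] 381.25 274.25
side 0.080 15 [ 0.4534 -0.2802  0.0872] 376.0 274.46666666666664
side 0.090 104 [ 0.4712 -0.2768  0.0962] 380.75961538461536 268.15384615384613
side 0.100 12 [ 0.474  -0.276   0.1053] 381.6666666666667 264.9166666666667
side 0.110 17 [ 0.4753 -0.2768  0.1146] 382.52941176470586 262.1764705882353
side 0.120 20 [ 0.4746 -0.2754  0.1252] 382.3 258.9
side 0.130 15 [ 0.4745 -0.2758  0.1358] 382.73333333333335 255.86666666666667
side 0.140 14 [ 0.4768 -0.2731  0.1413] 382.85714285714283 253.28571428571428
```

View pics/crop1.png

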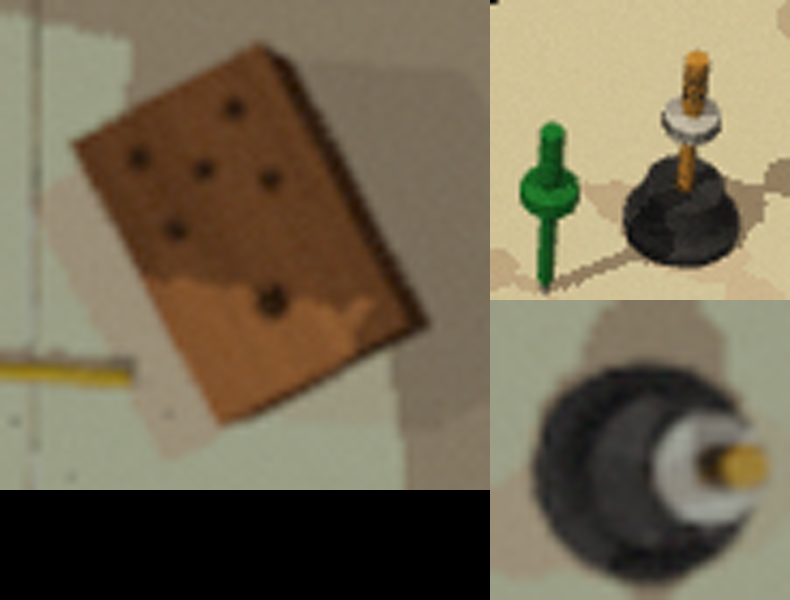

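Crop: the wide bore shows at crop (272,300) → top pixel ≈(243.4,217.4), towards the robot. The rod head's top is at top pixel ≈(434.5,214.3), with the collar below it.

Run:
```python
from h import *
c=dict(np.load('top0.npz')); s=dict(np.load('side0.npz'))
g=c['frame'].min(2).astype(int)
hsv=cv2.cvtColor(c['frame'],cv2.COLOR_RGB2HSV)
# bore: dark pixels near
w=c['frame'][212:223,238:249].astype(float).sum(2); wt=np.clip(200-w,0,None); vv,uu=np.mgrid[212:223,238:249]
print(w.astype(int))
print('bore',ray(c,(wt*uu).sum()/wt.sum(),(wt*vv).sum()/wt.sum(),.088))
# head top: yellow
P=cloud(c)
m=np.zeros((400,640),bool); m[195:235,405:445]=True
def cen(mm): vv,uu=np.nonzero(mm); return uu.mean(),vv.mean(),len(uu)
y=m&(hsv[...,1]>120)&(hsv[...,0]>10)&(hsv[...,0]<30)&(hsv[...,2]>150); u,v,n=cen(y); print('head',u,v,n,ray(c,u,v,.140))
w=m&(P[...,2]>.075)&(P[...,2]<.12); vv,uu=np.nonzero(w); (u,v),r=cv2.minEnclosingCircle(np.stack([uu,vv],1).astype(np.float32)); print('collar',u,v,r,ray(c,u,v,.095))
k=m&(c['frame'].max(2)<75); k[:,433:]=False
vv,uu=np.nonzero(k); (u,v),r=cv2.minEnclosingCircle(np.stack([uu,vv],1).astype(np.float32)); print('stand',u,v,r,ray(c,u,v,.005))
hs=cv2.cvtColor(s['frame'],cv2.COLOR_RGB2HSV); y=np.zeros((400,640),bool); y[245:290,370:395]=True
y&=(hs[...,1]>110)&(hs[...,0]>8)&(hs[...,0]<30)&(hs[...,2]>90)
for v in range(250,288): 
    uu=np.nonzero(y[v])[0]
    if len(uu): print(v,uu.min(),uu.max(),end='; ')
# back-project candidate into side view
for X in((.475,-.274,.140),(.475,-.274,.10),(.475,-.274,.04),(.466,.2114,.088)):
    for cc in(s,c):
        p=cc['K']@(cc['R']@np.array(X)+cc['t']); print(X,(p/p[2])[:2].round(1))
```

```text
[[176 176 183 190 187 186 183 195 203 186 199]
 [174 180 182 194 184 195 180 186 197 195 182]
 [174 179 180 188 182 177 182 189 186 193 190]
 [202 203 195 171 170 157 140 164 180 195 197]
 [253 251 226 167 137 128  80 134 167 191 196]
 [255 258 235 201  99  72  68 109 169 211 223]
 [253 254 244 182 108 103  86  88 191 252 258]
 [247 258 248 206 151 103  97 144 218 263 258]
 [242 257 262 249 209 185 169 208 239 257 257]
 [247 250 266 265 249 237 244 255 253 254 254]
 [258 257 257 259 263 260 260 251 249 261 249]]
bore [0.4695529  0.21345879 0.088     ]
head 434.8 214.0 10 [ 0.47621296 -0.27272269  0.14      ]
collar 430.39691162109375 214.33505249023438 6.809864044189453 [ 0.47603258 -0.27233548  0.095     ]
stand 422.5 214.5 12.747649192810059 [ 0.47688811 -0.27163702  0.005     ]
252 381 385; 253 381 385; 254 381 385; 255 380 385; 256 380 384; 257 380 385; 258 380 385; 259 380 380; 260 380 384; 261 381 384; 262 381 382; 263 380 383; 264 380 384; 265 380 384; 266 380 383; 267 382 382; 274 379 382; 275 379 381; 276 379 381; 277 379 381; 278 379 382; 279 379 381; 280 379 381; 281 379 381; 282 379 381; 283 380 381; (0.475, -0.274, 0.14) [382.5 254.1]
(0.475, -0.274, 0.14) [435.3 214.5]
(0.475, -0.274, 0.1) [381.3 265.8]
(0.475, -0.274, 0.1) [431.5 214.7]
(0.475, -0.274, 0.04) [379.5 282.5]
(0.475, -0.274, 0.04) [426.2 215. ]
(0.466, 0.2114, 0.088) [278.4 185. ]
(0.466, 0.2114, 0.088) [244.1 217.7]
```

>>> send_rows(
  rows=[
    {"dx":-22.7,"dy":-25.6,"dz":0,"roll":0,"jaw":-0.1},
    {"dx":-22.7,"dy":-25.6,"dz":0,"roll":0,"jaw":-0.1},
    {"dx":-22.7,"dy":-25.6,"dz":0,"roll":0,"jaw":-0.1},
    {"dx":-22.7,"dy":-25.6,"dz":0,"roll":0,"jaw":-0.1},
    {"dx":-22.7,"dy":-25.6,"dz":0,"roll":0,"jaw":-0.1},
    {"dx":-22.7,"dy":-25.6,"dz":0,"roll":0,"jaw":-0.1},
    {"dx":-22.7,"dy":-25.6,"dz":0,"roll":0,"jaw":-0.1},
    {"dx":-22.7,"dy":-25.6,"dz":0,"roll":0,"jaw":-0.1},
    {"dx":-22.7,"dy":-25.6,"dz":0,"roll":0,"jaw":-0.1},
    {"dx":-22.7,"dy":-25.6,"dz":0,"roll":0,"jaw":-0.1},
    {"dx":-22.7,"dy":-25.6,"dz":0,"roll":0,"jaw":-0.1},
    {"dx":-22.7,"dy":-25.6,"dz":0,"roll":0,"jaw":-0.1},
  ],
  force=15,
)

```text
time_s: 1.1
ee_pos: [0.3456, 0.1153, 0.2054]
eef_rot: [3.142, 0.0, 2.74]
force: [0.7, 0.3, -0.0]
grip_width: 0.0517
grip_force: 0.0
```

>>> send_rows(
  rows=[
    {"dx":-22.7,"dy":-25.6,"dz":0,"roll":0,"jaw":-0.1},
    {"dx":-22.7,"dy":-25.6,"dz":0,"roll":0,"jaw":-0.1},
    {"dx":-22.7,"dy":-25.6,"dz":0,"roll":0,"jaw":-0.1},
    {"dx":-22.7,"dy":-25.6,"dz":0,"roll":0,"jaw":-0.1},
    {"dx":-22.7,"dy":-25.6,"dz":0,"roll":0,"jaw":-0.1},
    {"dx":-22.7,"dy":-25.6,"dz":0,"roll":0,"jaw":-0.1},
    {"dx":-22.7,"dy":-25.6,"dz":0,"roll":0,"jaw":-0.1},
    {"dx":-22.7,"dy":-25.6,"dz":0,"roll":0,"jaw":-0.1},
    {"dx":-22.7,"dy":-25.6,"dz":0,"roll":0,"jaw":-0.1},
    {"dx":-22.7,"dy":-25.6,"dz":0,"roll":0,"jaw":-0.1},
    {"dx":-22.7,"dy":-25.6,"dz":0,"roll":0,"jaw":-0.1},
    {"dx":-22.7,"dy":-25.6,"dz":0,"roll":0,"jaw":-0.1},
  ],
)

```text
time_s: 2.1
ee_pos: [0.4763, -0.274, 0.2051]
eef_rot: [3.141, -0.001, 2.74]
force: [0.5, 0.9, 1.0]
grip_width: 0.052
grip_force: 0.0
```

>>> send_rows(
  rows=[
    {"dx":0,"dy":0.7,"dz":24.5,"roll":0,"jaw":-0.1},
    {"dx":0,"dy":0,"dz":24.5,"roll":0,"jaw":-0.1},
    {"dx":0,"dy":0,"dz":24.5,"roll":0,"jaw":-0.1},
    {"dx":0,"dy":0,"dz":24.5,"roll":0,"jaw":-0.1},
    {"dx":0,"dy":0,"dz":0,"roll":0,"jaw":-0.1},
    {"dx":0,"dy":0,"dz":0,"roll":0,"jaw":-0.1},
  ],
)

```text
time_s: 2.6
ee_pos: [0.4761, -0.2714, 0.1071]
eef_rot: [3.141, -0.002, 2.74]
force: [-0.1, -0.7, 0.9]
grip_width: 0.0517
grip_force: 0.0
```

Run:
```python
from h import *
s=cam('side'); t=cam('top')
a=cv2.resize(s['frame'][200:300,320:440],(600,500),interpolation=cv2.INTER_CUBIC)
cv2.imwrite('pics/g1.png',a[:,:,::-1]); print(get_obs()['ee_pos'])
```

```text
[ 0.4770936  -0.27205201  0.10903582]
```

View pics/g1.png

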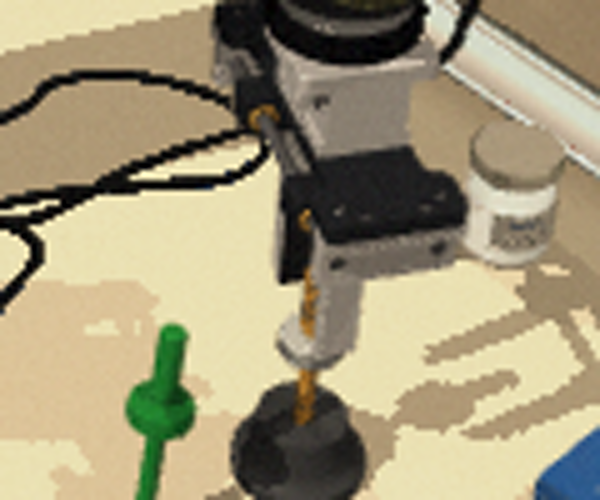

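The rod's head (crop (308,300)) is between the fingers, tips just above the collar. Close.

>>> send_rows(
  rows=[
    {"jaw":0.5},
    {"jaw":0.6},
    {"jaw":0.7},
    {"jaw":0.9},
    {"jaw":1},
    {"jaw":1},
    {"jaw":1},
    {"jaw":1},
    {"jaw":1},
  ],
  force=35,
)

```text
invalid input at $.rows[0]: expected keys dx, dy, dz, roll, jaw
```

>>> send_rows(
  rows=[
    {"dx":0,"dy":0,"dz":0,"roll":0,"jaw":0.4},
    {"dx":0,"dy":0,"dz":0,"roll":0,"jaw":0.6},
    {"dx":0,"dy":0,"dz":0,"roll":0,"jaw":0.7},
    {"dx":0,"dy":0,"dz":0,"roll":0,"jaw":1},
    {"dx":0,"dy":0,"dz":0,"roll":0,"jaw":1},
    {"dx":0,"dy":0,"dz":0,"roll":0,"jaw":1},
    {"dx":0,"dy":0,"dz":0,"roll":0,"jaw":1},
    {"dx":0,"dy":0,"dz":0,"roll":0,"jaw":1},
  ],
  force=35,
)

```text
time_s: 3.37
ee_pos: [0.4766, -0.2717, 0.1075]
eef_rot: [3.141, 0.0, 2.74]
force: [0.4, 0.0, 1.2]
grip_width: 0.0131
grip_force: 35.0
```

>>> send_rows(
  rows=[
    {"dx":0,"dy":0,"dz":-6,"roll":0,"jaw":1},
    {"dx":0,"dy":0,"dz":-10,"roll":0,"jaw":1},
    {"dx":0,"dy":0,"dz":-12,"roll":0,"jaw":1},
    {"dx":0,"dy":0,"dz":-12,"roll":0,"jaw":1},
    {"dx":0,"dy":0,"dz":-14,"roll":0,"jaw":1},
    {"dx":0,"dy":0,"dz":-14,"roll":0,"jaw":1},
    {"dx":0,"dy":0,"dz":-14,"roll":0,"jaw":1},
    {"dx":0,"dy":0,"dz":-14,"roll":0,"jaw":1},
    {"dx":0,"dy":0,"dz":-14,"roll":0,"jaw":1},
    {"dx":0,"dy":0,"dz":-10,"roll":0,"jaw":1},
    {"dx":0,"dy":0,"dz":0,"roll":0,"jaw":1},
    {"dx":0,"dy":0,"dz":0,"roll":0,"jaw":1},
  ],
)

```text
time_s: 4.37
ee_pos: [0.4765, -0.2717, 0.2277]
eef_rot: [-3.141, 0.001, 2.74]
force: [0.4, 0.5, -1.6]
grip_width: 0.0134
grip_force: 35.0
```

Run:
```python
from h import *
s=cam('side')
a=cv2.resize(s['frame'][170:290,320:440],(600,600),interpolation=cv2.INTER_CUBIC)
cv2.imwrite('pics/g2.png',a[:,:,::-1]); o=get_obs(); print(o['ee_pos'],o['force'],o['qpos'])
```

```text
[ 0.47629476 -0.271572    0.22696694] [-0.39234339  0.17790154 -2.83561036] [-5.85001591e-01  2.80545442e-01  1.49542291e+00 -8.73464015e-06
  1.36628651e+00 -1.75400027e+00]
```

View pics/g2.png

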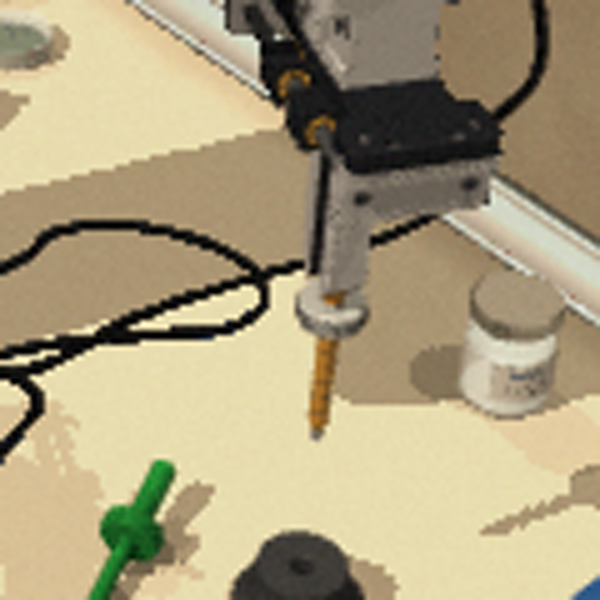

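The rod hangs upright in the grip, its foot at crop (317,435). The green look-alike looks more tilted than before; check it numerically, and measure the foot and rod axis.

Run:
```python
from h import *
for n in('top','side'):
    for c in (dict(np.load(n+'0.npz')),cam(n)):
        h=cv2.cvtColor(c['frame'],cv2.COLOR_RGB2HSV); m=(h[...,0]>45)&(h[...,0]<85)&(h[...,1]>150); m[:180]=0
        vv,uu=np.nonzero(m); P=cloud(c)[m]; P=P[(P[:,2]<.2)]; print(n,len(uu),uu.min(),uu.max(),vv.min(),vv.max(),P.mean(0).round(3),P.min(0).round(3),P.max(0).round(3))
    h=cv2.cvtColor(c['frame'],cv2.COLOR_RGB2HSV)
    if n=='side':
        y=(h[...,1]>90)&(h[...,0]>5)&(h[...,0]<30)&(h[...,2]>90)
        y&=(h[...,1]>130); L=[]
        for v in range(236,258):
            uu=np.nonzero(y[v,375:395])[0]+375
            if len(uu): print(v,uu.min(),uu.max(),end='; ')
        for X in((.4765,-.2717,.126),(.4765,-.2717,.19)):
            p=c['K']@(c['R']@np.array(X)+c['t']); print(X,(p/p[2])[:2].round(1))
```

```text
top 214 55 638 188 399 [ 0.395 -0.133  0.081] [ 0.121 -0.687  0.005] [0.55  0.651 0.184]
top 170 95 638 191 366 [ 0.422 -0.209  0.031] [ 0.124 -0.672  0.007] [0.472 0.632 0.197]
side 232 51 536 193 392 [ 0.368 -0.265  0.092] [-0.015 -0.69   0.012] [ 0.784 -0.002  0.153]
side 193 334 526 262 391 [ 0.422 -0.197  0.023] [ 0.363 -0.687  0.004] [ 0.471 -0.162  0.148]
238 383 386; 239 383 386; 240 383 385; 241 383 386; 242 383 386; 243 383 385; 244 383 386; 245 383 386; 246 383 385; 247 382 385; 248 382 385; 249 382 385; 250 382 385; 251 382 384; 252 382 384; 253 382 384; 254 382 384; 255 382 384; (0.4765, -0.2717, 0.126) [381.9 257.5]
(0.4765, -0.2717, 0.19) [383.9 238.1]
```

>>> send_rows(
  rows=[
    {"dx":5.2,"dy":11.6,"dz":0,"roll":0,"jaw":1},
    {"dx":8.4,"dy":18.6,"dz":0,"roll":0,"jaw":1},
    {"dx":10.5,"dy":23.3,"dz":0,"roll":0,"jaw":1},
    {"dx":10.5,"dy":23.3,"dz":0,"roll":0,"jaw":1},
    {"dx":10.5,"dy":23.3,"dz":0,"roll":0,"jaw":1},
    {"dx":10.5,"dy":23.3,"dz":0,"roll":0,"jaw":1},
    {"dx":10.5,"dy":23.3,"dz":0,"roll":0,"jaw":1},
    {"dx":10.5,"dy":23.3,"dz":0,"roll":0,"jaw":1},
    {"dx":10.5,"dy":23.3,"dz":0,"roll":0,"jaw":1},
    {"dx":10.5,"dy":23.3,"dz":0,"roll":0,"jaw":1},
    {"dx":10.5,"dy":23.3,"dz":0,"roll":0,"jaw":1},
    {"dx":10.5,"dy":23.3,"dz":0,"roll":0,"jaw":1},
  ],
)

```text
time_s: 5.52
ee_pos: [0.4695, 0.0188, 0.2271]
eef_rot: [-3.141, -0.001, 2.74]
force: [-0.0, -0.2, -2.7]
grip_width: 0.0132
grip_force: 35.0
```

>>> send_rows(
  rows=[
    {"dx":10.5,"dy":23.3,"dz":0,"roll":0,"jaw":1},
    {"dx":10.5,"dy":23.3,"dz":0,"roll":0,"jaw":1},
    {"dx":10.5,"dy":23.3,"dz":0,"roll":0,"jaw":1},
    {"dx":10.5,"dy":23.3,"dz":0,"roll":0,"jaw":1},
    {"dx":10.5,"dy":23.3,"dz":0,"roll":0,"jaw":1},
    {"dx":7.4,"dy":16.3,"dz":0,"roll":0,"jaw":1},
    {"dx":6.3,"dy":14,"dz":0,"roll":0,"jaw":1},
    {"dx":4.2,"dy":9.3,"dz":0,"roll":0,"jaw":1},
    {"dx":0,"dy":0,"dz":10,"roll":0,"jaw":1},
    {"dx":0,"dy":0,"dz":10,"roll":0,"jaw":1},
    {"dx":0,"dy":0,"dz":0,"roll":0,"jaw":1},
    {"dx":0,"dy":0,"dz":0,"roll":0,"jaw":1},
  ],
)

```text
time_s: 6.52
ee_pos: [0.4662, 0.1873, 0.2065]
eef_rot: [-3.14, -0.001, 2.739]
force: [0.8, -0.9, -2.5]
grip_width: 0.0134
grip_force: 35.0
```

Run:
```python
from h import *
s=cam('side');t=cam('top');o=get_obs();print(o['ee_pos'],o['force'],o['qpos'])
a=cv2.resize(s['frame'][130:220,250:310],(400,600),interpolation=cv2.INTER_CUBIC)
b=cv2.resize(t['frame'][175:235,215:275],(400,400),interpolation=cv2.INTER_CUBIC)
im=np.zeros((600,800,3),np.uint8); im[:,:400]=a; im[:400,400:]=b
cv2.imwrite('pics/b1.png',im[:,:,::-1])
s0=dict(np.load('side0.npz'))
X=o['ee_pos'].copy()
for z in(.105,.15):
    p=s['K']@(s['R']@np.array([X[0],X[1],z])+s['t']); print('tcp axis',z,(p/p[2])[:2].round(1))
p=s['K']@(s['R']@np.array([.467,.2125,.088])+s['t']); print('bore',(p/p[2])[:2].round(1))
print(s0['frame'][178:192,270:288].astype(int).sum(2))
```

```text
[0.46668584 0.18751895 0.20755159] [-0.5237351   0.07125837 -2.06072618] [ 3.09245353e-01  1.93153037e-01  1.64893861e+00 -2.83835138e-05
  1.29943351e+00 -8.58773574e-01]
tcp axis 0.105 [282.2 183.8]
tcp axis 0.15 [281.5 171.8]
bore [278.4 184.7]
[[374 362 281 260 245 169 161 171 172 168 163 152 185 168 161 172 184 183]
 [361 285 261 265 265 264 156 180 178 169 159 149 165 171 175 167 178 182]
 [330 260 276 267 268 265 266 178 165 151 160 170 160 173 172 176 186 179]
 [267 258 271 271 267 269 259 172 169 164 156 169 166 172 181 170 182 175]
 [267 264 273 272 280 277 267 273 249 161 170 175 171 170 175 176 168 178]
 [265 273 275 268 271 274 288 268 245 177 174 176 177 184 187 175 171 176]
 [273 274 268 271 272 281 264 155 158 156 221 156 173 188 182 173 176 176]
 [275 279 273 269 270 277 262 170 126 137 192 154 173 168 174 176 188 179]
 [268 264 277 282 285 279 278 261 268 273 272 266 170 183 178 180 178 173]
 [272 276 281 282 263 275 270 272 269 270 283 274 176 189 173 174 174 179]
 [258 252 273 280 274 277 274 267 268 284 279 286 272 180 161 167 164 169]
 [205 201 229 219 262 264 278 276 288 270 280 287 271 272 261 172 163 157]
 [189 189 196 185 202 204 219 265 243 285 188 185 172 172 181 165 155 142]
 [190 191 204 195 192 208 205 126 127 145 134 158 169 172 156 166 131 107]]
```

View pics/b1.png

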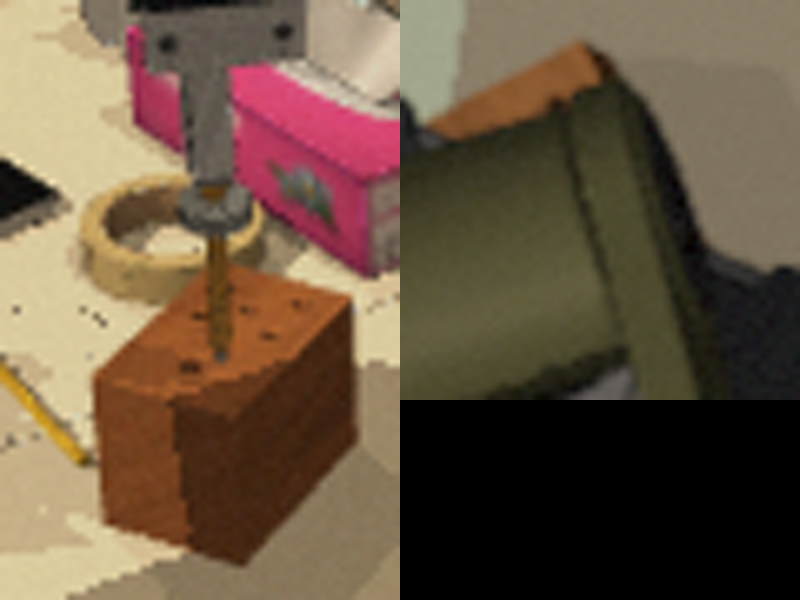

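Foot at crop (221,357), bore at crop (190,368): the tool is about 25 mm short in y. Correct and look again.

>>> send_rows(
  rows=[
    {"dx":3,"dy":6,"dz":0,"roll":0,"jaw":1},
    {"dx":5,"dy":11,"dz":0,"roll":0,"jaw":1},
    {"dx":3,"dy":6,"dz":4,"roll":0,"jaw":1},
    {"dx":0,"dy":0,"dz":6,"roll":0,"jaw":1},
    {"dx":0,"dy":0,"dz":0,"roll":0,"jaw":1},
    {"dx":0,"dy":0,"dz":0,"roll":0,"jaw":1},
  ],
)

```text
time_s: 7.12
ee_pos: [0.4651, 0.2136, 0.1969]
eef_rot: [-3.141, -0.001, 2.74]
force: [-0.1, -0.2, -0.5]
grip_width: 0.0137
grip_force: 35.0
```

Run:
```python
from h import *
E=[]
for i in range(6): s=cam('side');E.append(get_obs()['ee_pos'])
t=cam('top');o=get_obs();X=np.mean(E,0);print(X,o['force'])
a=cv2.resize(s['frame'][150:210,255:305],(500,600),interpolation=cv2.INTER_CUBIC)
cv2.imwrite('pics/b2.png',a[:,:,::-1])
for z in(.097,.15):
    p=s['K']@(s['R']@np.array([X[0],X[1],z])+s['t']); print('tcp axis',z,(p/p[2])[:2].round(1))
```

```text
[0.46544429 0.21345894 0.19750374] [ 0.09290539 -0.12144298 -2.2413835 ]
tcp axis 0.097 [277.7 182.4]
tcp axis 0.15 [276.8 168.4]
```

View pics/b2.png

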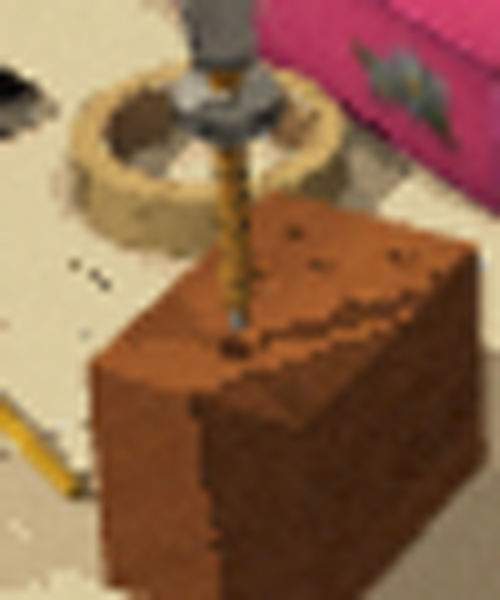

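Foot tip at crop (239,320), straight over the bore mouth (237,347). Descend gently.

>>> send_rows(
  rows=[
    {"dx":0.3,"dy":0,"dz":1.5,"roll":0,"jaw":1},
    {"dx":0,"dy":0,"dz":1.5,"roll":0,"jaw":1},
    {"dx":0,"dy":0,"dz":1.5,"roll":0,"jaw":1},
    {"dx":0,"dy":0,"dz":1.5,"roll":0,"jaw":1},
    {"dx":0,"dy":0,"dz":1.5,"roll":0,"jaw":1},
    {"dx":0,"dy":0,"dz":1.5,"roll":0,"jaw":1},
    {"dx":0,"dy":0,"dz":1,"roll":0,"jaw":1},
    {"dx":0,"dy":0,"dz":1,"roll":0,"jaw":1},
    {"dx":0,"dy":0,"dz":1,"roll":0,"jaw":1},
    {"dx":0,"dy":0,"dz":0,"roll":0,"jaw":1},
  ],
)

```text
time_s: 8.3
ee_pos: [0.4651, 0.2137, 0.1853]
eef_rot: [-3.141, -0.0, 2.74]
force: [-0.1, -0.6, -2.1]
grip_width: 0.013
grip_force: 35.0
```

>>> send_rows(
  rows=[
    {"dx":0,"dy":0,"dz":1,"roll":0,"jaw":1},
    {"dx":0,"dy":0,"dz":1,"roll":0,"jaw":1},
    {"dx":0,"dy":0,"dz":0,"roll":0,"jaw":1},
  ],
)

```text
time_s: 8.55
ee_pos: [0.4651, 0.2137, 0.1833]
eef_rot: [-3.141, -0.0, 2.74]
force: [-0.6, -0.2, -2.0]
grip_width: 0.0134
grip_force: 35.0
```

>>> send_rows(
  rows=[
    {"dx":0,"dy":0,"dz":1,"roll":0,"jaw":1},
    {"dx":0,"dy":0,"dz":1,"roll":0,"jaw":1},
    {"dx":0,"dy":0,"dz":1,"roll":0,"jaw":1},
    {"dx":0,"dy":0,"dz":0,"roll":0,"jaw":1},
  ],
)

```text
time_s: 8.88
ee_pos: [0.4651, 0.2137, 0.1802]
eef_rot: [-3.141, -0.0, 2.74]
force: [-0.3, -0.1, -1.6]
grip_width: 0.0132
grip_force: 35.0
```

>>> send_rows(
  rows=[
    {"dx":0,"dy":0,"dz":1,"roll":0,"jaw":1},
    {"dx":0,"dy":0,"dz":1,"roll":0,"jaw":1},
    {"dx":0,"dy":0,"dz":1,"roll":0,"jaw":1},
    {"dx":0,"dy":0,"dz":0,"roll":0,"jaw":1},
  ],
)

```text
time_s: 9.22
ee_pos: [0.4652, 0.2137, 0.1773]
eef_rot: [3.142, 0.0, 2.74]
force: [0.0, 0.2, -1.7]
grip_width: 0.0132
grip_force: 35.0
```

>>> send_rows(
  rows=[
    {"dx":0,"dy":0,"dz":1,"roll":0,"jaw":1},
    {"dx":0,"dy":0,"dz":1,"roll":0,"jaw":1},
    {"dx":0,"dy":0,"dz":1,"roll":0,"jaw":1},
    {"dx":0,"dy":0,"dz":0,"roll":0,"jaw":1},
  ],
)

```text
time_s: 9.55
ee_pos: [0.4651, 0.2137, 0.1743]
eef_rot: [-3.142, -0.0, 2.74]
force: [-0.4, 0.7, -1.4]
grip_width: 0.0132
grip_force: 35.0
```

>>> send_rows(
  rows=[
    {"dx":0,"dy":0,"dz":1,"roll":0,"jaw":1},
    {"dx":0,"dy":0,"dz":1,"roll":0,"jaw":1},
    {"dx":0,"dy":0,"dz":1,"roll":0,"jaw":1},
    {"dx":0,"dy":0,"dz":1,"roll":0,"jaw":1},
    {"dx":0,"dy":0,"dz":1,"roll":0,"jaw":1},
    {"dx":0,"dy":0,"dz":1,"roll":0,"jaw":1},
  ],
)

```text
time_s: 10.05
ee_pos: [0.4651, 0.2137, 0.1684]
eef_rot: [-3.142, 0.0, 2.74]
force: [1.5, 0.6, -1.3]
grip_width: 0.0135
grip_force: 35.0
```

>>> send_rows(
  rows=[
    {"dx":0,"dy":0,"dz":1.5,"roll":0,"jaw":1},
    {"dx":0,"dy":0,"dz":1.5,"roll":0,"jaw":1},
    {"dx":0,"dy":0,"dz":1.5,"roll":0,"jaw":1},
    {"dx":0,"dy":0,"dz":1.5,"roll":0,"jaw":1},
    {"dx":0,"dy":0,"dz":1.5,"roll":0,"jaw":1},
    {"dx":0,"dy":0,"dz":1.5,"roll":0,"jaw":1},
  ],
)

```text
time_s: 10.55
ee_pos: [0.4651, 0.2137, 0.1593]
eef_rot: [3.142, 0.0, 2.74]
force: [0.6, 0.1, -0.9]
grip_width: 0.0129
grip_force: 35.0
```

>>> send_rows(
  rows=[
    {"dx":0,"dy":0,"dz":0,"roll":0,"jaw":1},
    {"dx":0,"dy":0,"dz":0.8,"roll":0,"jaw":1},
    {"dx":0,"dy":0,"dz":0.8,"roll":0,"jaw":1},
    {"dx":0,"dy":0,"dz":0.8,"roll":0,"jaw":1},
    {"dx":0,"dy":0,"dz":0.8,"roll":0,"jaw":1},
    {"dx":0,"dy":0,"dz":0.8,"roll":0,"jaw":1},
    {"dx":0,"dy":0,"dz":0.8,"roll":0,"jaw":1},
    {"dx":0,"dy":0,"dz":0.8,"roll":0,"jaw":1},
    {"dx":0,"dy":0,"dz":0.8,"roll":0,"jaw":1},
  ],
  force=8,
)

```text
time_s: 11.3
ee_pos: [0.4651, 0.2137, 0.153]
eef_rot: [-3.142, -0.0, 2.74]
force: [0.2, 0.4, -1.6]
grip_width: 0.0137
grip_force: 8.0
```

>>> send_rows(
  rows=[
    {"dx":0,"dy":0,"dz":0.7,"roll":0,"jaw":1},
    {"dx":0,"dy":0,"dz":0.7,"roll":0,"jaw":1},
    {"dx":0,"dy":0,"dz":0.7,"roll":0,"jaw":1},
  ],
)

```text
time_s: 11.55
ee_pos: [0.4651, 0.2137, 0.1509]
eef_rot: [-3.142, -0.0, 2.74]
force: [0.0, 0.3, -2.9]
grip_width: 0.0138
grip_force: 8.0
```

>>> send_rows(
  rows=[
    {"dx":0,"dy":0,"dz":0.7,"roll":0,"jaw":1},
    {"dx":0,"dy":0,"dz":0.7,"roll":0,"jaw":1},
    {"dx":0,"dy":0,"dz":0.7,"roll":0,"jaw":1},
  ],
)

```text
time_s: 11.8
ee_pos: [0.4651, 0.2137, 0.1488]
eef_rot: [-3.142, -0.0, 2.74]
force: [0.9, -0.3, -1.7]
grip_width: 0.0141
grip_force: 8.0
```

>>> send_rows(
  rows=[
    {"dx":0,"dy":0,"dz":0.7,"roll":0,"jaw":1},
    {"dx":0,"dy":0,"dz":0.7,"roll":0,"jaw":1},
    {"dx":0,"dy":0,"dz":0.7,"roll":0,"jaw":1},
  ],
)

```text
time_s: 12.05
ee_pos: [0.4651, 0.2137, 0.1467]
eef_rot: [-3.142, -0.0, 2.74]
force: [-0.7, -0.0, -1.7]
grip_width: 0.0134
grip_force: 8.0
```

>>> send_rows(
  rows=[
    {"dx":0,"dy":0,"dz":0.7,"roll":0,"jaw":1},
    {"dx":0,"dy":0,"dz":0.7,"roll":0,"jaw":1},
    {"dx":0,"dy":0,"dz":0.7,"roll":0,"jaw":1},
  ],
)

```text
time_s: 12.3
ee_pos: [0.4651, 0.2137, 0.1446]
eef_rot: [-3.142, 0.0, 2.74]
force: [0.4, 0.8, -1.2]
grip_width: 0.0139
grip_force: 8.0
```

>>> send_rows(
  rows=[
    {"dx":0,"dy":0,"dz":0.7,"roll":0,"jaw":1},
    {"dx":0,"dy":0,"dz":0.7,"roll":0,"jaw":1},
    {"dx":0,"dy":0,"dz":0.7,"roll":0,"jaw":1},
  ],
)

```text
time_s: 12.55
ee_pos: [0.4651, 0.2137, 0.1425]
eef_rot: [-3.142, 0.0, 2.74]
force: [-0.1, -1.0, -1.6]
grip_width: 0.0135
grip_force: 8.0
```

>>> send_rows(
  rows=[
    {"dx":0,"dy":0,"dz":0.7,"roll":0,"jaw":1},
    {"dx":0,"dy":0,"dz":0.7,"roll":0,"jaw":1},
    {"dx":0,"dy":0,"dz":0.7,"roll":0,"jaw":1},
  ],
)

```text
time_s: 12.8
ee_pos: [0.4651, 0.2137, 0.1404]
eef_rot: [-3.142, -0.0, 2.74]
force: [-1.2, -1.1, -1.6]
grip_width: 0.014
grip_force: 8.0
```

>>> send_rows(
  rows=[
    {"dx":0,"dy":0,"dz":0.7,"roll":0,"jaw":1},
    {"dx":0,"dy":0,"dz":0.7,"roll":0,"jaw":1},
    {"dx":0,"dy":0,"dz":0.7,"roll":0,"jaw":1},
  ],
)

```text
time_s: 13.05
ee_pos: [0.4651, 0.2137, 0.1383]
eef_rot: [-3.142, -0.0, 2.74]
force: [1.0, 0.7, -1.6]
grip_width: 0.0135
grip_force: 8.0
```

>>> send_rows(
  rows=[
    {"dx":0,"dy":0,"dz":0.7,"roll":0,"jaw":1},
    {"dx":0,"dy":0,"dz":0.7,"roll":0,"jaw":1},
    {"dx":0,"dy":0,"dz":0.7,"roll":0,"jaw":1},
  ],
)

```text
time_s: 13.3
ee_pos: [0.4651, 0.2137, 0.1362]
eef_rot: [3.142, -0.0, 2.74]
force: [0.2, -1.1, -1.3]
grip_width: 0.0137
grip_force: 8.0
```

>>> send_rows(
  rows=[
    {"dx":0,"dy":0,"dz":0.7,"roll":0,"jaw":1},
    {"dx":0,"dy":0,"dz":0.7,"roll":0,"jaw":1},
    {"dx":0,"dy":0,"dz":0.7,"roll":0,"jaw":1},
  ],
)

```text
time_s: 13.55
ee_pos: [0.4651, 0.2137, 0.1341]
eef_rot: [3.142, 0.0, 2.74]
force: [0.3, -0.3, -1.1]
grip_width: 0.0137
grip_force: 8.0
```

>>> send_rows(
  rows=[
    {"dx":0,"dy":0,"dz":0.7,"roll":0,"jaw":1},
    {"dx":0,"dy":0,"dz":0.7,"roll":0,"jaw":1},
    {"dx":0,"dy":0,"dz":0.7,"roll":0,"jaw":1},
  ],
)

```text
time_s: 13.8
ee_pos: [0.4655, 0.2139, 0.1326]
eef_rot: [3.141, 0.001, 2.74]
force: [-0.3, -0.6, 9.4]
grip_width: 0.014
grip_force: 8.0
```

>>> send_rows(
  rows=[
    {"dx":0,"dy":0,"dz":0,"roll":0,"jaw":1},
    {"dx":0,"dy":0,"dz":0,"roll":0,"jaw":1},
    {"dx":0,"dy":0,"dz":0,"roll":0,"jaw":1},
    {"dx":0,"dy":0,"dz":0,"roll":0,"jaw":1},
    {"dx":0,"dy":0,"dz":0,"roll":0,"jaw":1},
    {"dx":0,"dy":0,"dz":0,"roll":0,"jaw":1},
  ],
)

```text
time_s: 14.3
ee_pos: [0.4655, 0.2138, 0.1327]
eef_rot: [3.141, 0.001, 2.74]
force: [-0.7, -1.3, 5.1]
grip_width: 0.014
grip_force: 8.0
```

>>> send_rows(
  rows=[
    {"dx":0,"dy":0,"dz":0.2,"roll":0,"jaw":1},
    {"dx":0,"dy":0,"dz":0,"roll":0,"jaw":1},
    {"dx":0,"dy":0,"dz":0,"roll":0,"jaw":1},
  ],
  force=12,
)

```text
time_s: 14.55
ee_pos: [0.4656, 0.2139, 0.1327]
eef_rot: [3.141, 0.001, 2.74]
force: [0.4, -0.3, 6.8]
grip_width: 0.0135
grip_force: 12.0
```

>>> send_rows(
  rows=[
    {"dx":0,"dy":0,"dz":0,"roll":0,"jaw":1},
    {"dx":0,"dy":0,"dz":0,"roll":0,"jaw":1},
    {"dx":0,"dy":0,"dz":0,"roll":0,"jaw":1},
  ],
)

```text
time_s: 14.8
ee_pos: [0.4656, 0.2139, 0.1327]
eef_rot: [3.141, 0.001, 2.74]
force: [-0.5, -0.2, 6.3]
grip_width: 0.0134
grip_force: 12.0
```

>>> send_rows(
  rows=[
    {"dx":0,"dy":0,"dz":0.15,"roll":0,"jaw":1},
    {"dx":0,"dy":0,"dz":0,"roll":0,"jaw":1},
    {"dx":0,"dy":0,"dz":0,"roll":0,"jaw":1},
    {"dx":0,"dy":0,"dz":0,"roll":0,"jaw":1},
  ],
)

```text
time_s: 15.13
ee_pos: [0.4656, 0.2139, 0.1326]
eef_rot: [3.14, 0.001, 2.74]
force: [-0.7, -0.9, 8.1]
grip_width: 0.0137
grip_force: 12.0
```

>>> send_rows(
  rows=[
    {"dx":0,"dy":0,"dz":-0.5,"roll":0,"jaw":1},
    {"dx":0,"dy":0,"dz":0,"roll":0,"jaw":0.57},
    {"dx":0,"dy":0,"dz":0,"roll":0,"jaw":0.57},
    {"dx":0,"dy":0,"dz":0,"roll":0,"jaw":0.57},
    {"dx":0,"dy":0,"dz":0,"roll":0,"jaw":0.57},
    {"dx":0,"dy":0,"dz":0,"roll":0,"jaw":0.57},
  ],
)

```text
time_s: 15.63
ee_pos: [0.4651, 0.2137, 0.132]
eef_rot: [-3.141, -0.0, 2.74]
force: [-0.3, -0.2, 0.2]
grip_width: 0.0199
grip_force: 0.0
```

Run:
```python
from h import *
E=[];F=[]
for i in range(5): s=cam('side');o=get_obs();E.append(o['ee_pos']);F.append(o['force'])
print(np.mean(E,0),np.mean(F,0),o['grip_width'])
a=cv2.resize(s['frame'][150:210,255:305],(500,600),interpolation=cv2.INTER_CUBIC)
cv2.imwrite('pics/b3.png',a[:,:,::-1])
```

```text
[0.4651078  0.21370735 0.13213512] [0.16519226 0.55307944 0.19789183] 0.020470774452551237
```

View pics/b3.png

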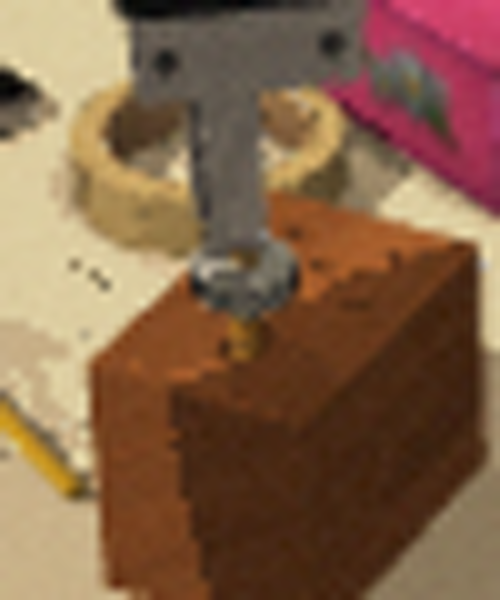

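The rod stands in the bore and the collar (crop (245,275)) is about 20 mm above the block. Push it down with the open fingertips.

>>> send_rows(
  rows=[
    {"dx":0,"dy":0,"dz":2.5,"roll":0,"jaw":0.57},
    {"dx":0,"dy":0,"dz":2.5,"roll":0,"jaw":0.57},
    {"dx":0,"dy":0,"dz":2.5,"roll":0,"jaw":0.57},
    {"dx":0,"dy":0,"dz":1.5,"roll":0,"jaw":0.57},
    {"dx":0,"dy":0,"dz":1,"roll":0,"jaw":0.57},
    {"dx":0,"dy":0,"dz":1,"roll":0,"jaw":0.57},
    {"dx":0,"dy":0,"dz":1,"roll":0,"jaw":0.57},
    {"dx":0,"dy":0,"dz":1,"roll":0,"jaw":0.57},
  ],
)

```text
time_s: 16.55
ee_pos: [0.4651, 0.2137, 0.1192]
eef_rot: [3.142, 0.0, 2.74]
force: [0.7, -0.5, 0.8]
grip_width: 0.0201
grip_force: 0.2
```

>>> send_rows(
  rows=[
    {"dx":0,"dy":0,"dz":1,"roll":0,"jaw":0.57},
    {"dx":0,"dy":0,"dz":1,"roll":0,"jaw":0.57},
    {"dx":0,"dy":0,"dz":1,"roll":0,"jaw":0.57},
    {"dx":0,"dy":0,"dz":1,"roll":0,"jaw":0.57},
  ],
)

```text
time_s: 16.88
ee_pos: [0.4651, 0.2137, 0.1151]
eef_rot: [-3.142, 0.0, 2.74]
force: [-0.3, 0.3, 0.6]
grip_width: 0.0203
grip_force: 0.2
```

>>> send_rows(
  rows=[
    {"dx":0,"dy":0,"dz":1,"roll":0,"jaw":0.57},
    {"dx":0,"dy":0,"dz":1,"roll":0,"jaw":0.57},
    {"dx":0,"dy":0,"dz":1,"roll":0,"jaw":0.57},
    {"dx":0,"dy":0,"dz":1,"roll":0,"jaw":0.57},
    {"dx":0,"dy":0,"dz":1,"roll":0,"jaw":0.57},
    {"dx":0,"dy":0,"dz":1,"roll":0,"jaw":0.57},
    {"dx":0,"dy":0,"dz":1,"roll":0,"jaw":0.57},
    {"dx":0,"dy":0,"dz":1,"roll":0,"jaw":0.57},
    {"dx":0,"dy":0,"dz":1,"roll":0,"jaw":0.57},
    {"dx":0,"dy":0,"dz":0.8,"roll":0,"jaw":0.57},
  ],
)

```text
time_s: 17.72
ee_pos: [0.4651, 0.2137, 0.1052]
eef_rot: [-3.142, -0.0, 2.74]
force: [-0.2, -0.5, 0.6]
grip_width: 0.02
grip_force: 0.2
```

>>> send_rows(
  rows=[
    {"dx":0,"dy":0,"dz":0.5,"roll":0,"jaw":0.57},
    {"dx":0,"dy":0,"dz":0.5,"roll":0,"jaw":0.57},
    {"dx":0,"dy":0,"dz":0,"roll":0,"jaw":0.57},
  ],
)

```text
time_s: 17.97
ee_pos: [0.4651, 0.2137, 0.1043]
eef_rot: [-3.142, -0.0, 2.74]
force: [0.9, 0.1, 0.6]
grip_width: 0.0204
grip_force: 0.0
```

>>> send_rows(
  rows=[
    {"dx":0,"dy":0,"dz":0.4,"roll":0,"jaw":0.57},
    {"dx":0,"dy":0,"dz":0.4,"roll":0,"jaw":0.57},
    {"dx":0,"dy":0,"dz":0.1,"roll":0,"jaw":0.57},
  ],
)

```text
time_s: 18.22
ee_pos: [0.4651, 0.2137, 0.1034]
eef_rot: [3.142, -0.0, 2.74]
force: [0.2, -0.7, 0.9]
grip_width: 0.0202
grip_force: 0.2
```

>>> send_rows(
  rows=[
    {"dx":0,"dy":0,"dz":0.4,"roll":0,"jaw":0.57},
    {"dx":0,"dy":0,"dz":0.3,"roll":0,"jaw":0.57},
    {"dx":0,"dy":0,"dz":0,"roll":0,"jaw":0.57},
  ],
)

```text
time_s: 18.47
ee_pos: [0.4651, 0.2137, 0.1027]
eef_rot: [-3.142, -0.0, 2.74]
force: [0.1, -0.0, 0.0]
grip_width: 0.02
grip_force: 0.1
```

>>> send_rows(
  rows=[
    {"dx":0,"dy":0,"dz":0.4,"roll":0,"jaw":0.57},
    {"dx":0,"dy":0,"dz":0.3,"roll":0,"jaw":0.57},
    {"dx":0,"dy":0,"dz":0,"roll":0,"jaw":0.57},
  ],
)

```text
time_s: 18.72
ee_pos: [0.4651, 0.2137, 0.102]
eef_rot: [-3.142, -0.0, 2.74]
force: [-0.2, -0.2, 0.6]
grip_width: 0.0198
grip_force: 0.1
```

>>> send_rows(
  rows=[
    {"dx":0,"dy":0,"dz":0.3,"roll":0,"jaw":0.57},
    {"dx":0,"dy":0,"dz":0.3,"roll":0,"jaw":0.57},
    {"dx":0,"dy":0,"dz":0,"roll":0,"jaw":0.57},
  ],
)

```text
time_s: 18.97
ee_pos: [0.4651, 0.2137, 0.1016]
eef_rot: [-3.142, 0.0, 2.74]
force: [-1.4, 0.3, 2.7]
grip_width: 0.0203
grip_force: 1.2
```

>>> send_rows(
  rows=[
    {"dx":0,"dy":0,"dz":0.2,"roll":0,"jaw":0.57},
    {"dx":0,"dy":0,"dz":0,"roll":0,"jaw":0.57},
    {"dx":0,"dy":0,"dz":0,"roll":0,"jaw":0.57},
  ],
)

```text
time_s: 19.22
ee_pos: [0.4651, 0.2137, 0.1014]
eef_rot: [3.142, 0.0, 2.74]
force: [-2.1, -1.0, 4.6]
grip_width: 0.0203
grip_force: 2.1
```

>>> send_rows(
  rows=[
    {"dx":0,"dy":0,"dz":0.1,"roll":0,"jaw":0.57},
    {"dx":0,"dy":0,"dz":0,"roll":0,"jaw":0.57},
    {"dx":0,"dy":0,"dz":0,"roll":0,"jaw":0.57},
  ],
)

```text
time_s: 19.47
ee_pos: [0.4651, 0.2137, 0.1013]
eef_rot: [-3.142, -0.0, 2.74]
force: [-1.8, -1.2, 5.3]
grip_width: 0.0201
grip_force: 2.5
```

Run:
```python
from h import *
s=cam('side');o=get_obs();print(o['force'],o['moment'])
s0=dict(np.load('side0.npz')); Q=cloud(s0)[175:200,265:300]; z=Q[...,2]; m=(z>.08)&(z<.1); print('block top, side',np.median(z[m]),m.sum())
a=cv2.resize(s['frame'][150:210,255:305],(500,600),interpolation=cv2.INTER_CUBIC)
cv2.imwrite('pics/b4.png',a[:,:,::-1])
```

```text
[-3.13733899 -1.26604988  4.60874995] [-0.26171247  0.53685178 -0.01028871]
block top, side 0.08911035428276841 484
```

View pics/b4.png

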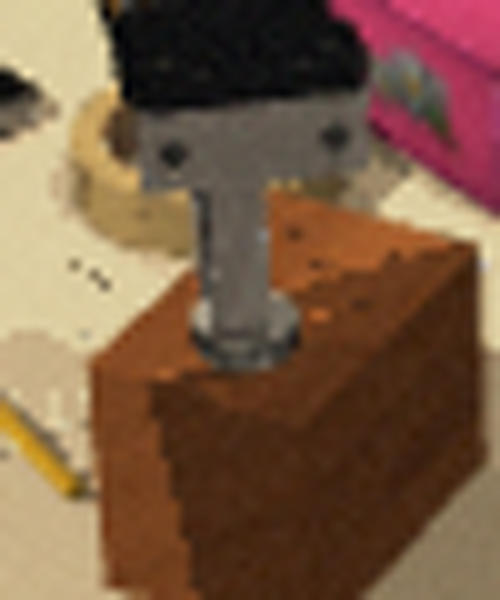

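The collar (crop (245,335)) lies on the block. Press slightly more, then back out straight with the fingers opened a little.

>>> send_rows(
  rows=[
    {"dx":0,"dy":0,"dz":0.2,"roll":0,"jaw":0.57},
    {"dx":0,"dy":0,"dz":0,"roll":0,"jaw":0.57},
    {"dx":0,"dy":0,"dz":0,"roll":0,"jaw":0.57},
    {"dx":0,"dy":0,"dz":0,"roll":0,"jaw":0.57},
  ],
)

```text
time_s: 19.85
ee_pos: [0.465, 0.2137, 0.101]
eef_rot: [-3.141, -0.0, 2.74]
force: [-3.5, -1.4, 6.3]
grip_width: 0.0201
grip_force: 2.8
```

>>> send_rows(
  rows=[
    {"dx":0,"dy":0,"dz":-1,"roll":0,"jaw":0.57},
    {"dx":0,"dy":0,"dz":-2,"roll":0,"jaw":0.4},
    {"dx":0,"dy":0,"dz":-2,"roll":0,"jaw":0.2},
    {"dx":0,"dy":0,"dz":0,"roll":0,"jaw":0.1},
    {"dx":0,"dy":0,"dz":0,"roll":0,"jaw":0.1},
    {"dx":0,"dy":0,"dz":-10,"roll":0,"jaw":0.1},
    {"dx":0,"dy":0,"dz":-20,"roll":0,"jaw":0.1},
    {"dx":0,"dy":0,"dz":-25,"roll":0,"jaw":0.1},
    {"dx":0,"dy":0,"dz":-25,"roll":0,"jaw":0.1},
    {"dx":0,"dy":0,"dz":-25,"roll":0,"jaw":0.1},
    {"dx":0,"dy":0,"dz":-25,"roll":0,"jaw":0.1},
    {"dx":0,"dy":0,"dz":-20,"roll":0,"jaw":0.1},
  ],
)

```text
time_s: 20.85
ee_pos: [0.4651, 0.2137, 0.2588]
eef_rot: [3.14, 0.001, 2.74]
force: [-0.4, 0.2, 0.1]
grip_width: 0.0426
grip_force: 0.0
```

Run:
```python
from h import *
s=cam('side');o=get_obs();print(o['ee_pos'],o['force'])
a=cv2.resize(s['frame'][150:210,255:305],(500,600),interpolation=cv2.INTER_CUBIC)
cv2.imwrite('pics/b5.png',a[:,:,::-1])
P=cloud(s)[150:210,255:305]; z=P[...,2]
m=(z>.097)&(z<.108)&(np.abs(P[...,0]-.467)<.025)&(np.abs(P[...,1]-.2125)<.025); print(m.sum(),np.sort(z[m])[::6].round(4))
```

```text
[0.4661001  0.21411183 0.26229558] [ 0.35583351 -0.57978287  2.60942764]
51 [0.0978 0.0993 0.0999 0.1007 0.1015 0.1021 0.1026 0.1037 0.1064]
```

View pics/b5.png

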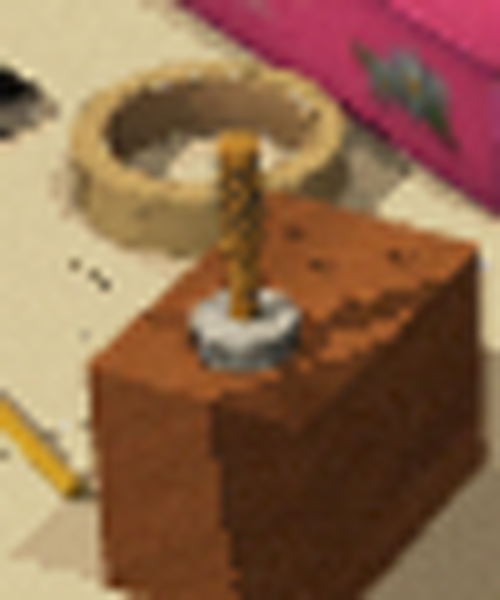

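The rod stands upright (head top at crop (240,140)) with the collar flat on the block at (245,330), and the gripper is clear of it. Settle and hand in.

>>> send_rows(
  rows=[
    {"dx":0,"dy":0,"dz":0,"roll":0,"jaw":0.1},
    {"dx":0,"dy":0,"dz":0,"roll":0,"jaw":0.1},
    {"dx":0,"dy":0,"dz":0,"roll":0,"jaw":0.1},
    {"dx":0,"dy":0,"dz":0,"roll":0,"jaw":0.1},
    {"dx":0,"dy":0,"dz":0,"roll":0,"jaw":0.1},
    {"dx":0,"dy":0,"dz":0,"roll":0,"jaw":0.1},
  ],
)

```text
time_s: 21.4
ee_pos: [0.465, 0.2137, 0.2555]
eef_rot: [-3.141, -0.001, 2.74]
force: [0.7, -0.2, -0.1]
grip_width: 0.0425
grip_force: 0.0
```

```bash
python3 -c "
from station import *
print(hand_in())"
```

```text
the job is handed in; nothing more can be done
None
```

Handed in at about 21 s: the rod stands on the bottom of the wide bore (pressed at about 10 N, depth about 57 mm) with its collar resting on the block, but the green look-alike rod fell over on the bench while I was fetching the brass one, and I don't know if the gripper bumped it.

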